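Tip the marbles into the display bowl

TASK

On the market stall, take the small brass pan by its wooden handle, tip all seven glass marbles out of it into the blue bowl, then stand the empty pan back upright on its cork mat, gently, with its foot wholly on the mat. Leave the blue bowl and everything else on the stall where it stands.

Things in the scene. Friction and masses are not known exactly. Their poses are not given: they have to be found in the camera images.
- pan: Brass pan holding 7 marbles, 180 g empty. Outer radius 38 mm at the foot, 54 at the rim, 52 high, wall 4, floor 5. Origin: centre of underside; z up through the mouth. Level octagonal wooden handle along the pan's -x: 18 mm across flats (up, sideways, at 45 degrees), 73 to 188 mm from the pan's axis, centre line 75 mm above the underside.
- pan_grip (a point): Point on the centre line of the pan's handle, 125 mm from the pan's axis and 75 mm above its underside (pan-frame -125, 0, 75).
- pan_mouth (a point): Centre of the pan's mouth, at rim height (pan-frame 0, 0, 52).
- mat: Flat round cork mat, 62 mm radius, 4 mm thick, fixed to the table; the pan stands on it at the start. Origin: centre of its underside. Its x axis runs along the ring board.
- bowl: Blue ceramic bowl, open on top: rim radius 78 mm, 65 mm high, wall 4 mm, loose, 550 g. Origin: centre of its underside. The marbles belong in this one.
- brass_bowl: Brass bowl (not to be used): rim radius 62 mm, 50 mm high, loose. Origin: centre of its underside.
- ring_board: Upright black display board with rings pinned on it, fixed, 170 mm high, 200 mm long along its x axis, 24 mm thick (30 mm at the foot). Stands parallel to the pan's handle, its face about 68 mm to one side of the handle's centre line. Either side, at random. Origin: centre of its underside.
- ring_strip: Low black ring strip, fixed, 190 x 34 x 19 mm high, x axis along its length, on the pan's other side from the board. Origin: centre of its underside.
- tin: Steel tin, radius 28 mm, 60 mm high, loose, standing behind the pan. Origin: centre of its underside.
- goblet: Brass goblet, radius 27 mm, 85 mm high, loose, standing in front of the brass bowl. Origin: centre of its underside.
- elephant: Dark wooden elephant, about 65 x 36 x 55 mm high, loose, standing behind the blue bowl. Origin: on the table under its middle.
- candlestick: Brass candlestick, foot radius 36 mm, 170 mm high, loose, standing behind the brass bowl. Origin: centre of its underside.
- marble0_center (a point): Centre of the blue glass marble, 22 mm diameter, 14 g.
- marble1_center (a point): Centre of the green glass marble, 22 mm diameter, 14 g.
- marble2_center (a point): Centre of the orange glass marble, 22 mm diameter, 14 g.
- marble3_center (a point): Centre of the red glass marble, 22 mm diameter, 14 g.
- marble4_center (a point): Centre of the cyan glass marble, 22 mm diameter, 14 g.
- marble5_center (a point): Centre of the yellow glass marble, 22 mm diameter, 14 g.
- marble6_center (a point): Centre of the white glass marble, 22 mm diameter, 14 g.
Things that resemble listed ones, but are neither listed nor needed, are in the scene too. Leave any pink or purple look-alike of the pan alone.

How it is judged:
On the way, in this order (a step that is already met when the one before it is completed fails the run):
1. the held pan is tipped over the blue bowl (angle between pan's own z axis and vertical above 0.5 rad and horizontal distance between pan_mouth and bowl below 0.14 m and contact force between the fingers and pan above 0.5 N).
2. all seven marbles are in the blue bowl (horizontal distance between each of marble0_center, marble1_center, marble2_center, marble3_center, marble4_center, marble5_center, marble6_center and bowl below 0.07 m and z of marble0_center in the frame of bowl between 0 and 0.06 m and z of marble1_center in the frame of bowl between 0 and 0.06 m and z of marble2_center in the frame of bowl between 0 and 0.06 m and z of marble3_center in the frame of bowl between 0 and 0.06 m and z of marble4_center in the frame of bowl between 0 and 0.06 m and z of marble5_center in the frame of bowl between 0 and 0.06 m and z of marble6_center in the frame of bowl between 0 and 0.06 m), for 0.2 s.
At the end, for the whole second after the job is handed in: All seven marbles lie inside the blue bowl (centres within 70 mm of its axis and below 60 mm over its underside), the bowl is upright, and the empty pan stands upright (within 0.1 rad), at rest, on the cork mat, its centre within 28 mm of the mat's centre (all of step 2 and angle between bowl's own z axis and vertical below 0.15 rad and angle between pan's own z axis and vertical below 0.1 rad and horizontal distance between pan and mat below 0.028 m and height (world z) of pan between 0 and 0.009 m and linear speed of pan below 0.02 m/s); the robot touches nothing.
It fails at once if one of the blue bowl is shifted by more than 25 mm or knocked over (distance of bowl from where it was at the start of the episode above 0.025 m or angle between bowl's own z axis and vertical above 0.5 rad).
It fails at once if one of the brass bowl, the goblet is shifted by more than 25 mm or knocked over (distance of any of brass_bowl, goblet from where it was at the start of the episode above 0.025 m or angle between any of brass_bowl, goblet's own z axis and vertical above 0.5 rad).
It fails at once if one of the tin, the elephant, the candlestick is shifted by more than 25 mm or knocked over (distance of any of tin, elephant, candlestick from where it was at the start of the episode above 0.025 m or angle between any of tin, elephant, candlestick's own z axis and vertical above 0.5 rad).
It fails at once if the pan is banged down on the mat (more than 60 N) (contact force between pan and mat above 60 N).
It also fails if it takes over 61 s, if anything falls off the work surface, if the arm or the gripper's body presses on something with over 40 N, if the wrist force passes 120 N, or if a joint passes its speed limit or range.

ROBOT

A 7-joint arm with a two-finger parallel gripper is mounted at the origin on the work surface. World frame = base frame: x ahead of the robot, y to its left, z up, the work surface at z = 0. Lengths are in m, angles in rad, forces in N, time in s.
With the tool pointing down it reaches from about 0.425 to 0.875 m from the base axis. Payload 4.7 kg.
Tool frame: the origin (TCP) lies on the centre line of the jaws, within the pads' length; the fingertips stand 14 mm ahead of it and the grasp point (between the pads) lies 5 mm behind it; z points along the fingers, y is the line along which they close (so a half turn about z gives the same grasp; the last joint's range is limited). The gripper opens to 87 mm and grips with 3 to 60 N. Pads are 19 mm wide; open, the fingers measure 117 mm over their backs; the gripper's body (75 mm by 190 mm) begins 51 mm behind the grasp point.
Start: joints at [-1.165, 0.321, -0.07, 1.45, 0.023, 1.371, -0.057], TCP at [0.248, 0.601, 0.237] pointing down, gripper open.
Joint ranges: [-2.86, 2.86], [-0.3, 2.09], [-1.38, 1.24], [0.06, 2.45], [-1.56, 4.7], [0.09, 2.05], [-2.69, 2.69]. Speed limits (rad/s): [2.57, 2.57, 3.14, 3.14, 3.14, 3.14, 3.14].

INTERFACE

Orientations are given as a rotation vector (axis times angle).
In Python, from bench import ctrl gives the robot as it stands.
- The arm moves only by the tool send_rows, never from a script. Its argument "steps" is a list of rows, each an object of numbers: "tx", "ty", "tz": the shift along the tool's x, y, z in units of 60 mm (1.0 is 60 mm); "turn": the turn about the tool's z in units of 8 degrees (1.0 is 8 degrees); "grip": the opening, from 0 (shut) to 1 (fully open). A call has 1 to 12 rows; each row shifts and turns the commanded pose from where the row before left it, along the tool's axes as they then stand; what a row does not reach is not made up. A row lasts 1/8 s, in which the tool goes at most 62.5 mm and 10.7 degrees, less where a joint would pass 70% of its speed; a pose out of reach is approached as far as the arm can. A call is refused whole if a number of a shift passes 1 or a number of a turn 1, either way. A call with a gripper value outside its range is refused whole. The fingers move at their own pace and stop on an object; "newtons" is the grip in N (left out, the last holds). Time passes only in rows, so rows that do not move let the fingers close. It gives the time, the measured TCP pose, the force, the opening and the grip force at its end, in the units of the state.
- ctrl.get_state(): the state, without advancing time (a new reading comes with each control period).
- ctrl.get_image(name): name is "scene" or "side" or "wrist"; returns a dict with "pixels" (400x640x3 uint8, red, green, blue), "K" (3x3 intrinsics, pixels), "dist" ([k1, k2, p1, p2, k3] as OpenCV has them; the pictures are not rectified), "cam_to_world" (4x4, takes a point from camera to world coordinates); the wrist camera has in their place "T_tool_cam" (4x4, takes a point from camera to tool coordinates, whose origin is the TCP and whose axes are the flange's). Camera axes: x right, y down, z forward; pixel columns grow to the right and rows downward; lengths in m; the calibration is good to about 2 mm. A picture is of the moment at which its call begins: read the wrist's pose just before it. There is no depth.
- ctrl.close_job(): hands the job in; it is judged then, once.
The state is a dict: "time": time; "joint_positions": joint angles; "qd": joint speeds; "joint_torque": joint torques, N m; "position": TCP position; "tool_rot": TCP orientation; "ft_force": force on the tool from outside, world axes, zero at the start; "torque": the same for the moment, N m; "grip_width": opening from 0.0 (shut) to 1.0 (fully open); "grip_force": force on a finger pad.
Only numpy, scipy, OpenCV 4.12 (cv2) and the standard library are available. Lean on these libraries where they do the work, as an engineer would, in place of code of your own. Each camera call takes 0.05 s, during which the arm holds its last target. There are 200 camera calls.

## Working session

There is one attempt and no reset: what is moved stays moved. The work goes in short steps, Python scripts to look and compute and a tool call to move; the robot and the scene stay as the last step left them, time stands still between calls to the robot, and variables do not carry over. Pictures are saved under pics/ and viewed, at most 10 in all, crops included, and the job is handed in when it is done.

Besides the shell and the picture viewer there is one more tool, called after "Call:" as name([rows], argument=value, ...), one row to a line, values as JSON. send_rows: Moves the arm, as the interface text tells. Its arguments: {"type":"object","properties":{"steps":{"type":"array"},"newtons":{"type":"number"}},"required":["steps"]}

```bash
mkdir -p pics; ls; cat > h.py <<'E'
import numpy as np, cv2
from bench import ctrl
from scipy.spatial.transform import Rotation as R
def grab(n,f=None):
    s=ctrl.get_state(); im=ctrl.get_image(n)
    if f: cv2.imwrite('pics/'+f,im['pixels'][:,:,::-1])
    if n=='wrist':
        T=np.eye(4);T[:3,:3]=R.from_rotvec(s['tool_rot']).as_matrix();T[:3,3]=s['position']
        im['cam_to_world']=T@np.array(im['T_tool_cam'])
    return im
def plane(im,px,z):
    u=cv2.undistortPoints(np.array(px,float).reshape(-1,1,2),np.array(im['K'],float),np.array(im['dist'],float)).reshape(-1,2)
    T=np.array(im['cam_to_world']); d=np.c_[u,np.ones(len(u))]@T[:3,:3].T; o=T[:3,3]
    return o+d*((z-o[2])/d[:,2])[:,None]
def proj(im,P):
    T=np.linalg.inv(np.array(im['cam_to_world']))
    return cv2.projectPoints(np.array(P,float).reshape(-1,3),cv2.Rodrigues(T[:3,:3])[0],T[:3,3],np.array(im['K'],float),np.array(im['dist'],float))[0].reshape(-1,2)
E
python3 - <<'E'
from h import *
print(ctrl.get_state())
for n in ['scene','side','wrist']:
    im=grab(n,n+'0.png'); print(n,np.round(im['cam_to_world'],3).tolist(),np.round(im['K'],1).tolist())
    if n=='wrist': print(im['T_tool_cam'])
E
```

```text
pics
{'time': 0.0, 'joint_positions': array([-1.1648888 ,  0.32183094, -0.07009806,  1.45170895,  0.02265134,
        1.37081469, -0.0568997 ]), 'qd': array([-6.89050617e-04,  1.67151696e-03, -7.94905421e-04,  1.09627639e-04,
        7.92405823e-04, -9.70618065e-05, -2.76418047e-04]), 'joint_torque': array([ 3.54800859e-04, -4.91295433e+01, -4.03698161e-01, -3.12528348e+01,
       -6.39633369e-02,  4.39421798e-02,  1.74645506e-04]), 'position': array([0.24805366, 0.60021311, 0.23543943]), 'tool_rot': array([-6.11389911e-01, -3.08128157e+00,  3.07909947e-03]), 'ft_force': array([ 0.42848909, -0.71154701, -0.89758496]), 'torque': array([-0.00807753, -0.02889061,  0.02878505]), 'grip_force': 0.0, 'grip_width': 1.0001421126988772}
scene [[0.513, 0.735, -0.443, 0.902], [0.858, -0.435, 0.271, -0.24], [0.007, -0.519, -0.855, 0.876], [0.0, 0.0, 0.0, 1.0]] [[406.8, 0.0, 323.3], [0.0, 406.8, 198.4], [0.0, 0.0, 1.0]]
side [[-0.909, -0.299, 0.29, 0.133], [-0.416, 0.625, -0.661, 0.787], [0.017, -0.721, -0.693, 0.936], [0.0, 0.0, 0.0, 1.0]] [[470.0, 0.0, 325.1], [0.0, 470.0, 204.7], [0.0, 0.0, 1.0]]
wrist [[0.382, 0.886, 0.261, 0.177], [0.924, -0.366, -0.109, 0.63], [-0.001, 0.283, -0.959, 0.383], [0.0, 0.0, 0.0, 1.0]] [[317.6, 0.0, 322.2], [0.0, 317.6, 206.4], [0.0, 0.0, 1.0]]
[[-2.75361011e-04 -9.59076596e-01 -2.83146619e-01  7.74692746e-02]
 [ 9.99999565e-01 -5.16360992e-04  7.76519427e-04  4.08911322e-05]
 [-8.90947478e-04 -2.83146283e-01  9.59076321e-01 -1.47038593e-01]
 [ 0.00000000e+00  0.00000000e+00  0.00000000e+00  1.00000000e+00]]
```

View pics/scene0.png

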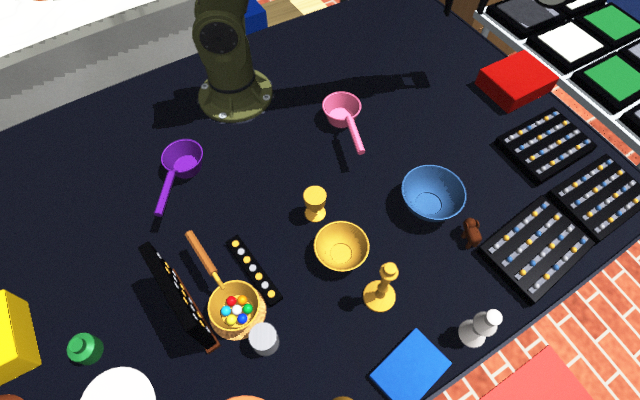

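View pics/side0.png

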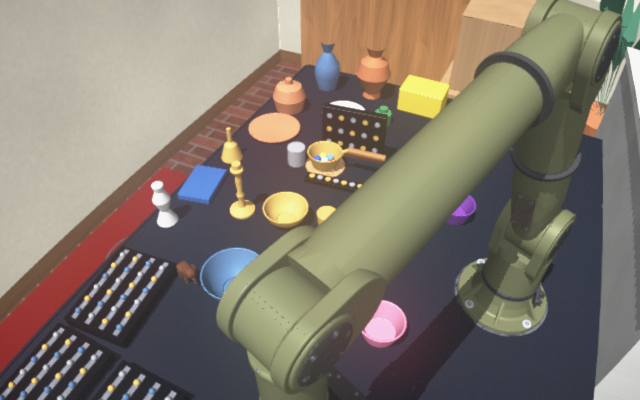

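The scene image shows the pan at about (237,305) with its handle running to (190,235). The board is to its left (150,245)–(215,350), the strip to its right, the tin at (264,340) and the blue bowl at (434,192). In the side view the arm hides part of the bowl. Next I'll look closer at the pan area.

```bash
python3 - <<'E'
from h import *
a=cv2.imread('pics/scene0.png')[220:365,135:330]; cv2.imwrite('pics/c1.png',cv2.resize(a,None,fx=4,fy=4,interpolation=cv2.INTER_CUBIC))
b=cv2.imread('pics/side0.png')[95:205,260:400]; cv2.imwrite('pics/c2.png',cv2.resize(b,None,fx=5,fy=5,interpolation=cv2.INTER_CUBIC))
E
```

```text
(no output)
```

View pics/c1.png

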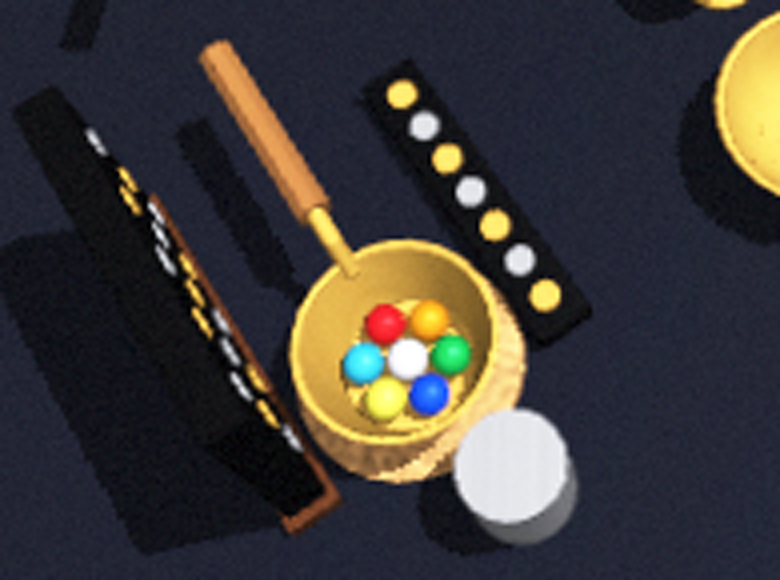

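View pics/c2.png

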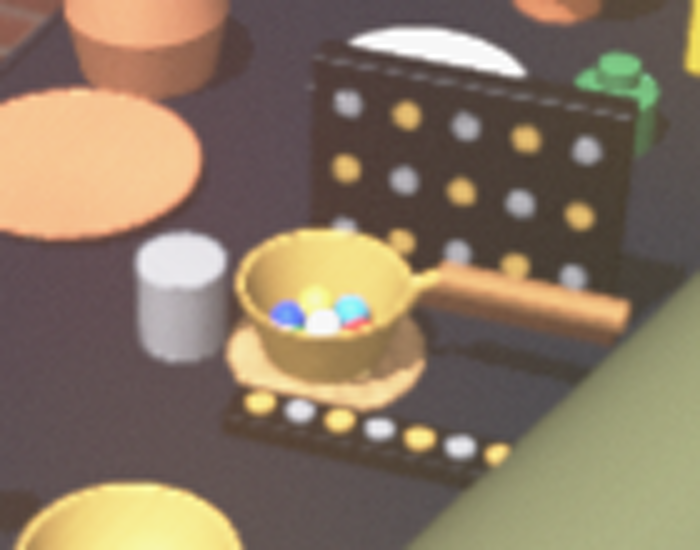

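The crops show the handle end at crop (215,45), the rim centred near (392,340), the tin close behind the pan at (512,465) and the board on the left. Next I'll turn these pixels into positions.

```bash
python3 - <<'E'
from h import *
im=ctrl.get_image('scene'); 
def C(pts,z,im=im): return np.round(plane(im,[(135+x/4,220+y/4) for x,y in pts],z)[:,:2],3).tolist()
def S(pts,z): return np.round(plane(ims,[(260+x/5,95+y/5) for x,y in pts],z)[:,:2],3).tolist()
ims=ctrl.get_image('side')
rim=plane(im,[(135+x/4,220+y/4) for x,y in [(290,350),(495,330),(395,238),(385,445),(320,270),(465,270),(320,415),(465,410)]],.056)[:,:2].astype(np.float32)
print('rim',cv2.fitEllipse(rim))
rim=plane(ims,[(260+x/5,95+y/5) for x,y in [(237,280),(412,280),(322,229),(330,332),(262,245),(385,245),(265,318),(390,315)]],.056)[:,:2].astype(np.float32)
print('rim side',cv2.fitEllipse(rim))
print('handle',C([(215,45),(315,205)],.088),'side',S([(625,310),(440,270)],.084))
print('board top',C([(15,105),(55,88)],.17),'foot',C([(335,490),(290,525)],.0),'side top',S([(318,50),(635,105)],.17))
print('strip',C([(365,85),(410,60),(590,310),(545,342)],.019))
print('tin',C([(511,465)],.06),S([(181,260)],.06))
hsv=cv2.cvtColor(im['pixels'],cv2.COLOR_RGB2HSV)
def blob(mask,c):
    n,l,st,ce=cv2.connectedComponentsWithStats(mask); 
    i=l[c[1],c[0]]; k=max(cv2.findContours((l==i).astype(np.uint8),0,1)[0],key=cv2.contourArea); return st[i],k
m=cv2.inRange(hsv,(100,80,60),(115,255,255)); st,k=blob(m,(434,200)); print(st)
h=cv2.convexHull(k)[:,0]; up=h[h[:,1]<st[1]+0.45*st[3]]
w=plane(im,up,.065)[:,:2]
# circle fit
def circ(w):
    A=np.c_[2*w,np.ones(len(w))];s=np.linalg.lstsq(A,(w**2).sum(1),rcond=None)[0];return s[:2],np.sqrt(s[2]+s[:2]@s[:2])
print('bowl',circ(w)); 
for n,c,z in [('brass',(341,245),.05),('goblet',(315,196),.085)]: print(n,plane(im,[c],z)[0])
for n,c,z in [('candle foot',(379,295),.01),('candle top',(389,270),.17),('eleph',(472,234),.03)]: print(n,plane(im,[c],z)[0])
E
```

```text
rim ((0.601755678653717, -0.2693535387516022), (0.10233042389154434, 0.11083073914051056), 97.58282470703125)
rim side ((0.6010743975639343, -0.2693650424480438), (0.10379759222269058, 0.10725550353527069), 123.1530532836914)
handle [[0.417, -0.284], [0.53, -0.273]] side [[0.415, -0.287], [0.528, -0.275]]
board top [[0.448, -0.376], [0.449, -0.356]] foot [[0.64, -0.332], [0.645, -0.36]] side top [[0.64, -0.34], [0.446, -0.369]]
strip [[0.443, -0.221], [0.442, -0.192], [0.628, -0.171], [0.631, -0.2]]
tin [[0.691, -0.245]] [[0.687, -0.244]]
[ 401  164   67   58 2929]
bowl (array([0.59751865, 0.25551737]), np.float64(0.07892328307679919))
brass [ 0.59856458 -0.0055299   0.05      ]
goblet [ 0.4773106  -0.00128819  0.085     ]
candle foot [0.72848226 0.01346166 0.01      ]
candle top [0.73102408 0.00968109 0.17      ]
eleph [0.72550583 0.2790983  0.03      ]
```

Call:
send_rows([
  {"tx": -0.65,"ty": -0.47,"turn": -0.3,"grip": 1},
  {"tx": -0.65,"ty": -0.47},
  {"tx": -0.65,"ty": -0.47},
  {"tx": -0.65,"ty": -0.47},
  {"tx": -0.65,"ty": -0.47},
  {"tx": -0.65,"ty": -0.47},
  {"tx": -0.65,"ty": -0.47},
  {"tx": -0.65,"ty": -0.47},
  {"tx": -0.65,"ty": -0.47},
  {"tx": -0.65,"ty": -0.47},
  {"tx": -0.65,"ty": -0.47},
])

```text
validation failed for argument at $.st...
```

Call:
send_rows([
  {"tx": -0.08,"ty": -0.65},
  {"tx": -0.08,"ty": -0.65},
  {"tx": -0.08,"ty": -0.65},
  {"tx": -0.08,"ty": -0.65},
  {"tx": -0.08,"ty": -0.65},
  {"tx": -0.08,"ty": -0.65},
  {"tx": -0.08,"ty": -0.65},
  {"tx": -0.08,"ty": -0.65},
  {"tx": -0.08,"ty": -0.65},
  {"tx": -0.08,"ty": -0.65},
  {"tx": 0,"ty": 0},
])

```text
validation failed for argument at $.st...
```

Call:
send_rows([
  {"tx": -0.65,"ty": -0.47,"tz": 0,"turn": -0.3,"grip": 1},
  {"tx": -0.65,"ty": -0.47,"tz": 0,"turn": 0,"grip": 1},
  {"tx": -0.65,"ty": -0.47,"tz": 0,"turn": 0,"grip": 1},
  {"tx": -0.65,"ty": -0.47,"tz": 0,"turn": 0,"grip": 1},
  {"tx": -0.65,"ty": -0.47,"tz": 0,"turn": 0,"grip": 1},
  {"tx": -0.65,"ty": -0.47,"tz": 0,"turn": 0,"grip": 1},
  {"tx": -0.65,"ty": -0.47,"tz": 0,"turn": 0,"grip": 1},
  {"tx": -0.65,"ty": -0.47,"tz": 0,"turn": 0,"grip": 1},
  {"tx": -0.65,"ty": -0.47,"tz": 0,"turn": 0,"grip": 1},
  {"tx": -0.65,"ty": -0.47,"tz": 0,"turn": 0,"grip": 1},
  {"tx": -0.65,"ty": -0.47,"tz": 0,"turn": 0,"grip": 1},
])

```text
time: 1.62
position: [0.5439, 0.1599, 0.2367]
tool_rot: [0.546, 3.093, 0.001]
ft_force: [0.8, -0.5, -0.1]
grip_width: 1.002
grip_force: 0.0
```

Call:
send_rows([
  {"tx": -0.06,"ty": -0.62,"tz": 0,"turn": 0,"grip": 1},
  {"tx": -0.06,"ty": -0.62,"tz": 0,"turn": 0,"grip": 1},
  {"tx": -0.06,"ty": -0.62,"tz": 0,"turn": 0,"grip": 1},
  {"tx": -0.06,"ty": -0.62,"tz": 0,"turn": 0,"grip": 1},
  {"tx": -0.06,"ty": -0.62,"tz": 0,"turn": 0,"grip": 1},
  {"tx": -0.06,"ty": -0.62,"tz": 0,"turn": 0,"grip": 1},
  {"tx": -0.06,"ty": -0.62,"tz": 0,"turn": 0,"grip": 1},
  {"tx": -0.06,"ty": -0.62,"tz": 0,"turn": 0,"grip": 1},
  {"tx": -0.06,"ty": -0.62,"tz": 0,"turn": 0,"grip": 1},
  {"tx": -0.06,"ty": -0.62,"tz": 0,"turn": 0,"grip": 1},
  {"tx": -0.06,"ty": -0.62,"tz": 0,"turn": 0,"grip": 1},
  {"tx": -0.06,"ty": -0.62,"tz": 0,"turn": 0,"grip": 1},
])

```text
time: 3.12
position: [0.4303, -0.274, 0.2367]
tool_rot: [0.546, 3.093, 0.001]
ft_force: [1.3, 0.9, 0.2]
grip_width: 0.997
grip_force: 0.0
```

```bash
python3 - <<'E'
from h import *
s=ctrl.get_state(); print(s['position'],s['tool_rot'],s['joint_positions'].round(2))
im=grab('wrist','w1.png')
E
```

```text
[ 0.4303288  -0.27403826  0.2366711 ] [5.46493427e-01 3.09306169e+00 5.69527249e-04] [-0.18  0.01  0.71  1.81 -0.    1.32  1.75]
```

View pics/w1.png

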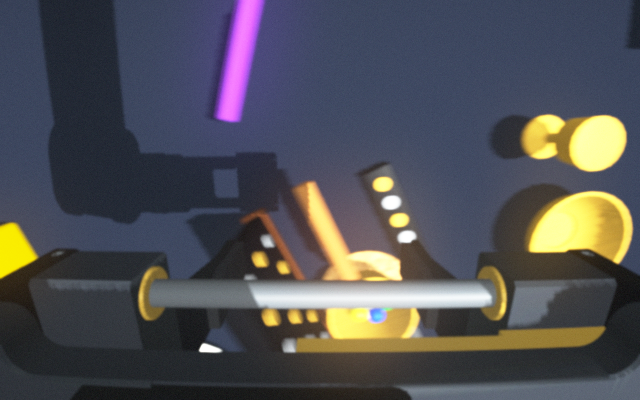

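The wrist view shows the handle end at (305,185), between the fingers, and the board's end at (255,215) to the left of it. I'll check both against my numbers.

```bash
python3 - <<'E'
from h import *
im=grab('wrist')
print(plane(im,[(305,183)],.085),plane(im,[(252,213)],.17), plane(im,[(362,173)],.019))
E
```

```text
[[ 0.41037837 -0.29124138  0.085     ]] [[ 0.40179584 -0.32331123  0.17      ]] [[ 0.4345695  -0.23336585  0.019     ]]
```

Call:
send_rows([
  {"tx": 0,"ty": 0,"tz": 0,"turn": 0.65,"grip": 1},
  {"tx": 0,"ty": 0,"tz": 0,"turn": 0.6,"grip": 1},
  {"tx": 0,"ty": 0,"tz": 0.6,"turn": 0,"grip": 1},
  {"tx": 0,"ty": 0,"tz": 0.6,"turn": 0,"grip": 1},
  {"tx": 0,"ty": 0,"tz": 0.6,"turn": 0,"grip": 1},
  {"tx": 0,"ty": 0,"tz": 0.5,"turn": 0,"grip": 1},
  {"tx": 0,"ty": 0,"tz": 0.4,"turn": 0,"grip": 1},
  {"tx": 0,"ty": 0,"tz": 0,"turn": 0,"grip": 1},
])

```text
time: 4.22
position: [0.4296, -0.2716, 0.073]
tool_rot: [-0.813, -3.03, -0.001]
ft_force: [-0.4, 0.6, -0.5]
grip_width: 0.998
grip_force: 0.0
```

Now I'll push the handle away from the board.

Call:
send_rows([
  {"tx": 0,"ty": 0.2,"tz": 0,"turn": 0,"grip": 1},
  {"tx": 0.02,"ty": 0.15,"tz": 0,"turn": 0,"grip": 1},
  {"tx": 0.03,"ty": 0.15,"tz": 0,"turn": 0,"grip": 1},
  {"tx": 0.03,"ty": 0.15,"tz": 0,"turn": 0,"grip": 1},
  {"tx": 0.03,"ty": 0.15,"tz": 0,"turn": 0,"grip": 1},
  {"tx": 0.03,"ty": 0.15,"tz": 0,"turn": 0,"grip": 1},
  {"tx": 0.03,"ty": 0.15,"tz": 0,"turn": 0,"grip": 1},
  {"tx": 0.03,"ty": 0.15,"tz": 0,"turn": 0,"grip": 1},
  {"tx": 0.03,"ty": 0.15,"tz": 0,"turn": 0,"grip": 1},
  {"tx": 0.03,"ty": 0.15,"tz": 0,"turn": 0,"grip": 1},
  {"tx": 0.03,"ty": 0.15,"tz": 0,"turn": 0,"grip": 1},
  {"tx": 0.03,"ty": 0.15,"tz": 0,"turn": 0,"grip": 1},
])

```text
time: 5.72
position: [0.47, -0.1667, 0.0746]
tool_rot: [0.814, 3.034, 0.0]
ft_force: [-0.4, -0.9, 0.1]
grip_width: 1.001
grip_force: 0.1
```

Call:
send_rows([
  {"tx": 0.03,"ty": 0.15,"tz": 0,"turn": 0,"grip": 1},
  {"tx": 0.03,"ty": 0.1,"tz": 0,"turn": 0,"grip": 1},
  {"tx": 0,"ty": 0,"tz": 0,"turn": 0,"grip": 1},
])

```text
time: 6.1
position: [0.4743, -0.1519, 0.0745]
tool_rot: [-0.813, -3.035, -0.0]
ft_force: [-0.4, 0.1, 0.6]
grip_width: 1.002
grip_force: 0.0
```

```bash
python3 - <<'E'
from h import *
s=ctrl.get_state(); print(s['position'],s['ft_force'])
a=grab('scene','s2.png')['pixels'][170:370,130:390,::-1]
b=grab('side','d2.png')['pixels'][95:215,260:460,::-1]
a=cv2.resize(a,None,fx=2.2,fy=2.2);b=cv2.resize(b,None,fx=2.86,fy=2.86)
cv2.imwrite('pics/s2c.png',a); print(a.shape)
E
```

```text
[ 0.47427413 -0.15185484  0.07454448] [-0.3728528   0.06496732  0.56337277]
(440, 572, 3)
```

View pics/s2c.png

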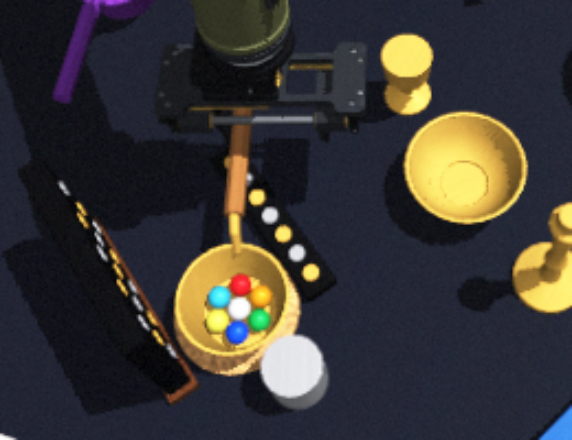

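The handle has swung clear of the board. The pan rim is now centred near crop (232,302), and the handle runs up through (238,125).

```bash
python3 - <<'E'
from h import *
im=ctrl.get_image('scene')
f=lambda p,z:plane(im,[(130+p[0]/2.2,170+p[1]/2.2)],z)[0,:2]
rim=[(176,302),(289,305),(231,245),(232,360)]
r=np.array([f(p,.056) for p in rim]); c=r.mean(0);print('c',c, r)
a=f((233,212),.088);b=f((240,130),.088);print(a,b)
for p in (a,b): v=c-p;print(np.degrees(np.arctan2(v[1],v[0])),np.hypot(*v))
E
```

```text
c [ 0.60957055 -0.26740585] [[ 0.58316839 -0.31262964]
 [ 0.63878809 -0.2225898 ]
 [ 0.55833893 -0.24451104]
 [ 0.65798682 -0.28989292]]
[ 0.54308348 -0.22900842] [ 0.46776849 -0.18672624]
-30.007174280907474 0.07677821599523477
-29.638115680118638 0.1631472524345765
```

Call:
send_rows([
  {"tx": -0.2,"ty": -0.27,"tz": 0,"turn": 0,"grip": 1},
  {"tx": -0.22,"ty": -0.27,"tz": 0,"turn": 0,"grip": 1},
  {"tx": 0,"ty": 0,"tz": 0,"turn": 0,"grip": 0.4},
  {"tx": 0,"ty": 0,"tz": 0,"turn": 0,"grip": 0.3},
  {"tx": 0,"ty": 0,"tz": 0,"turn": 0,"grip": 0.2},
  {"tx": 0,"ty": 0,"tz": 0,"turn": 0,"grip": 0},
  {"tx": 0,"ty": 0,"tz": 0,"turn": 0,"grip": 0},
  {"tx": 0,"ty": 0,"tz": 0,"turn": 0,"grip": 0},
], newtons=60)

```text
time: 7.25
position: [0.4798, -0.193, 0.0746]
tool_rot: [0.814, 3.034, 0.0]
ft_force: [0.1, -0.9, 0.4]
grip_width: 0.404
grip_force: 0.0
```

Call:
send_rows([
  {"tx": 0,"ty": 0,"tz": -0.1,"turn": 0,"grip": 0},
  {"tx": 0,"ty": 0,"tz": -0.1,"turn": 0,"grip": 0},
  {"tx": 0,"ty": 0,"tz": -0.1,"turn": 0,"grip": 0},
  {"tx": 0,"ty": 0,"tz": 0,"turn": 0,"grip": 0},
])

```text
time: 7.75
position: [0.4795, -0.193, 0.0927]
tool_rot: [-0.814, -3.034, -0.001]
ft_force: [0.3, -1.3, -3.5]
grip_width: 0.195
grip_force: 60.0
```

```bash
python3 - <<'E'
from h import *
s=ctrl.get_state(); print({k:np.round(s[k],3) for k in ['position','ft_force','torque','grip_width','grip_force']})
a=grab('scene','s3.png')['pixels'][200:370,180:330,::-1]
b=grab('side','d3.png')['pixels'][95:215,260:420,::-1]
a=cv2.resize(a,(400,453));b=cv2.resize(b,(400,300))
c=np.zeros((453,800,3),np.uint8);c[:,:400]=a;c[:300,400:]=b;cv2.imwrite('pics/s3c.png',c)
E
```

```text
{'position': array([ 0.479, -0.193,  0.093]), 'ft_force': array([ 0.317, -1.276, -3.458]), 'torque': array([0.174, 0.287, 0.004]), 'grip_width': np.float64(0.195), 'grip_force': np.float64(59.986)}
```

View pics/s3c.png

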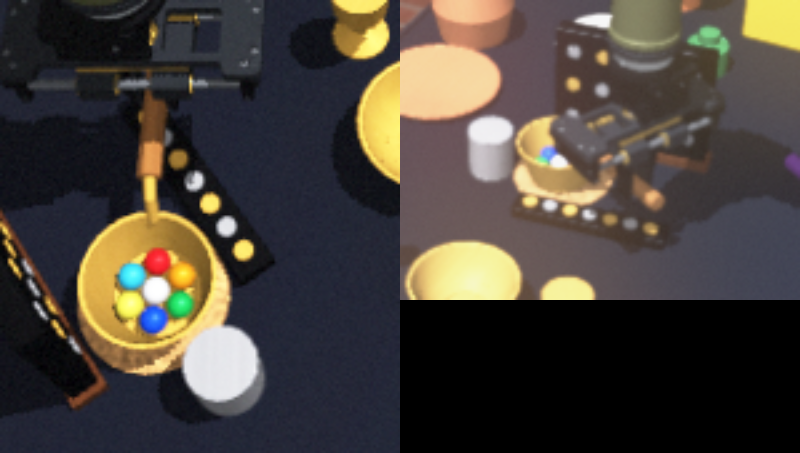

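The pan is in the air, still level, with all seven marbles, and the torque is steady at 60 N of grip. Next I'll lift and carry it.

Call:
send_rows([
  {"tx": 0,"ty": 0,"tz": -0.15,"turn": 0,"grip": 0},
  {"tx": 0,"ty": 0,"tz": -0.25,"turn": 0,"grip": 0},
  {"tx": 0,"ty": 0,"tz": -0.35,"turn": 0,"grip": 0},
  {"tx": 0,"ty": 0,"tz": -0.35,"turn": 0,"grip": 0},
  {"tx": 0,"ty": 0,"tz": -0.35,"turn": 0,"grip": 0},
  {"tx": 0,"ty": 0,"tz": -0.35,"turn": 0,"grip": 0},
  {"tx": 0,"ty": 0,"tz": -0.35,"turn": 0,"grip": 0},
  {"tx": 0,"ty": 0,"tz": -0.35,"turn": 0,"grip": 0},
  {"tx": 0,"ty": 0,"tz": -0.35,"turn": 0,"grip": 0},
  {"tx": 0,"ty": 0,"tz": -0.25,"turn": 0,"grip": 0},
  {"tx": 0,"ty": 0,"tz": -0.1,"turn": 0,"grip": 0},
])

```text
time: 9.22
position: [0.48, -0.1934, 0.2859]
tool_rot: [0.814, 3.032, 0.001]
ft_force: [-0.4, 0.9, -3.3]
grip_width: 0.199
grip_force: 60.0
```

Call:
send_rows([
  {"tx": 0.04,"ty": 0.1,"tz": 0,"turn": 0,"grip": 0},
  {"tx": 0.08,"ty": 0.2,"tz": 0,"turn": 0,"grip": 0},
  {"tx": 0.12,"ty": 0.3,"tz": 0,"turn": 0,"grip": 0},
  {"tx": 0.16,"ty": 0.4,"tz": 0,"turn": 0,"grip": 0},
  {"tx": 0.16,"ty": 0.4,"tz": 0,"turn": 0,"grip": 0},
  {"tx": 0.16,"ty": 0.4,"tz": 0,"turn": 0,"grip": 0},
  {"tx": 0.16,"ty": 0.4,"tz": 0,"turn": 0,"grip": 0},
  {"tx": 0.16,"ty": 0.4,"tz": 0,"turn": 0,"grip": 0},
  {"tx": 0.16,"ty": 0.4,"tz": 0,"turn": 0,"grip": 0},
  {"tx": 0.16,"ty": 0.4,"tz": 0,"turn": 0,"grip": 0},
  {"tx": 0.16,"ty": 0.4,"tz": 0,"turn": 0,"grip": 0},
  {"tx": 0.16,"ty": 0.4,"tz": 0,"turn": 0,"grip": 0},
])

```text
time: 10.72
position: [0.518, 0.0777, 0.2836]
tool_rot: [-0.812, -3.033, 0.0]
ft_force: [0.2, 0.4, -2.6]
grip_width: 0.197
grip_force: 60.0
```

Call:
send_rows([
  {"tx": 0.16,"ty": 0.4,"tz": 0,"turn": 0,"grip": 0},
  {"tx": 0.16,"ty": 0.4,"tz": 0,"turn": 0,"grip": 0},
  {"tx": 0.16,"ty": 0.4,"tz": 0,"turn": 0,"grip": 0},
  {"tx": 0.16,"ty": 0.4,"tz": 0,"turn": 0,"grip": 0},
  {"tx": 0.16,"ty": 0.4,"tz": 0,"turn": 0,"grip": 0},
  {"tx": 0.16,"ty": 0.4,"tz": 0,"turn": 0,"grip": 0},
  {"tx": 0.12,"ty": 0.3,"tz": 0,"turn": 0,"grip": 0},
  {"tx": 0.1,"ty": 0.25,"tz": 0,"turn": 0,"grip": 0},
  {"tx": 0.07,"ty": 0.2,"tz": 0,"turn": 0,"grip": 0},
  {"tx": 0.03,"ty": 0.1,"tz": 0,"turn": 0,"grip": 0},
  {"tx": 0,"ty": 0,"tz": 0,"turn": 0,"grip": 0},
])

```text
time: 12.1
position: [0.5499, 0.2827, 0.2845]
tool_rot: [0.814, 3.034, -0.0]
ft_force: [0.7, -0.9, -2.4]
grip_width: 0.196
grip_force: 60.0
```

```bash
cat >> h.py <<'E'
def show(f=None,view=False):
    s=ctrl.get_state(); print({k:np.round(s[k],3) for k in ['time','position','ft_force','torque','grip_width','grip_force']}, 'absT',np.hypot(*s['torque'][:2]).round(3))
    # moment about the horizontal axis perpendicular to the tool x
    M=R.from_rotvec(s['tool_rot']).as_matrix(); print('T tool',(M.T@s['torque']).round(3),'F tool',(M.T@s['ft_force']).round(2))
E
python3 -c "
from h import *
show(); show()
im=grab('scene','s4.png')
cv2.imwrite('pics/s4c.png',cv2.resize(im['pixels'][80:300,300:560,::-1],None,fx=2.5,fy=2.5))
print(plane(im,[(434,192)],.065))"
```

```text
{'time': np.float64(12.1), 'position': array([0.55 , 0.283, 0.284]), 'ft_force': array([ 0.68 , -0.894, -2.406]), 'torque': array([0.172, 0.346, 0.   ]), 'grip_width': np.float64(0.196), 'grip_force': np.float64(59.986)} absT 0.386
T tool [ 0.025  0.385 -0.   ] F tool [-1.04 -0.43  2.41]
{'time': np.float64(12.1), 'position': array([0.55 , 0.283, 0.284]), 'ft_force': array([ 0.68 , -0.894, -2.406]), 'torque': array([0.172, 0.346, 0.   ]), 'grip_width': np.float64(0.196), 'grip_force': np.float64(59.986)} absT 0.386
T tool [ 0.025  0.385 -0.   ] F tool [-1.04 -0.43  2.41]
[[0.60089225 0.25357317 0.065     ]]
```

View pics/s4c.png

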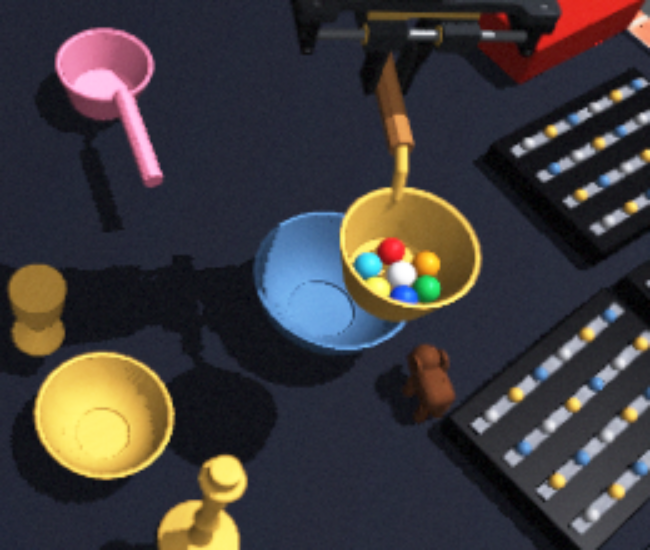

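Everything is in order: the pan is level beside and above the bowl, still holding the seven marbles. I'll lower the grip force step by step so the handle pivots in the pads.

Call:
send_rows([
  {"tx": 0,"ty": 0,"tz": 0,"turn": 0,"grip": 0},
  {"tx": 0,"ty": 0,"tz": 0,"turn": 0,"grip": 0},
], newtons=40)

```text
time: 12.4
position: [0.55, 0.282, 0.2848]
tool_rot: [0.816, 3.033, 0.0]
ft_force: [0.3, 0.2, -3.9]
grip_width: 0.203
grip_force: 40.0
```

```bash
python3 -c "
from h import *
show()"
```

```text
{'time': np.float64(12.4), 'position': array([0.55 , 0.282, 0.285]), 'ft_force': array([ 0.343,  0.232, -3.851]), 'torque': array([0.18 , 0.277, 0.009]), 'grip_width': np.float64(0.203), 'grip_force': np.float64(39.999)} absT 0.33
T tool [-0.016  0.33  -0.009] F tool [-0.18  0.37  3.85]
```

Call:
send_rows([
  {"tx": 0,"ty": 0,"tz": 0,"turn": 0,"grip": 0},
  {"tx": 0,"ty": 0,"tz": 0,"turn": 0,"grip": 0},
], newtons=28)

```text
time: 12.65
position: [0.5495, 0.2828, 0.2845]
tool_rot: [-0.814, -3.034, -0.0]
ft_force: [0.0, 1.1, -2.7]
grip_width: 0.205
grip_force: 28.0
```

```bash
python3 -c "
from h import *
show()
im=grab('scene','s5.png');h=cv2.cvtColor(im['pixels'],cv2.COLOR_RGB2HSV)[80:300,300:560];m=cv2.inRange(h,(0,180,120),(3,255,255));ys,xs=np.nonzero(m[60:220,100:220]);print('red',xs.mean()+400,ys.mean()+140,len(xs))"
```

```text
{'time': np.float64(12.65), 'position': array([0.55 , 0.283, 0.284]), 'ft_force': array([ 0.035,  1.107, -2.692]), 'torque': array([0.224, 0.356, 0.001]), 'grip_width': np.float64(0.205), 'grip_force': np.float64(28.0)} absT 0.421
T tool [-0.016  0.42  -0.001] F tool [0.52 0.98 2.69]
red 437.10526315789474 166.42105263157896 19
```

```bash
cat >> h.py <<'E'
def tilt(im=None,save=None,hd=-30,d=.148,zo=.0045):
    """tilt from the lowest image row of the brass blob against the projected pan rings"""
    s=ctrl.get_state(); im=im or grab('scene',save)
    P=np.array(s['position'])+[0,0,zo]; h=np.radians(hd); X=np.array([np.cos(h),np.sin(h),0]);Y=np.array([-X[1],X[0],0])
    hsv=cv2.cvtColor(im['pixels'],cv2.COLOR_RGB2HSV); m=cv2.inRange(hsv,(16,100,60),(32,255,255))
    a=np.linspace(0,2*np.pi,73); best=[]
    pr=lambda t:[proj(im,[P+X*((d+r*np.cos(q))*np.cos(t)+(z-.075)*np.sin(t))+Y*r*np.sin(q)+np.array([0,0,1])*(-(d+r*np.cos(q))*np.sin(t)+(z-.075)*np.cos(t)) for q in a]) for r,z in((.054,.052),(.038,0))]
    t=np.radians(np.arange(0,116,5)); B=np.array([[np.vstack(pr(x)).min(0),np.vstack(pr(x)).max(0)] for x in t]).reshape(-1,4)
    n,l,st,ce=cv2.connectedComponentsWithStats(m); c=[i for i in range(1,n) if st[i][4]>300 and 395<ce[i][0]<530 and 90<ce[i][1]<260]
    for i in c:
        b=np.array([st[i][0],st[i][1],st[i][0]+st[i][2],st[i][1]+st[i][3]]); e=np.abs(B-b)[:,[0,2,3]].sum(1); k=e.argsort()[:3]; print('bbox',b,'area',st[i][4],'tilt~',np.degrees(t[k]).round(),e[k].round(1))
E
python3 -c "
from h import *
tilt(dict(ctrl.get_image('scene'),pixels=cv2.imread('pics/s4.png')[:,:,::-1].copy()));tilt(dict(ctrl.get_image('scene'),pixels=cv2.imread('pics/s5.png')[:,:,::-1].copy()))"
```

```text
bbox [436 138 493 209] area 2007 tilt~ [ 5. 10.  0.] [1.8 5.7 7.5]
bbox [420 146 469 201] area 1464 tilt~ [50. 55. 45.] [4.  6.2 7.5]
```

```bash
python3 -c "
from h import *
im=grab('scene','s6.png');tilt(im)
hsv=cv2.cvtColor(im['pixels'],cv2.COLOR_RGB2HSV)
for n,a,b in [('blue',(111,150,120),(125,255,255)),('green',(60,120,80),(82,255,255)),('orange',(12,200,200),(17,255,255)),('red',(0,180,120),(5,255,255)),('cyan',(86,120,100),(98,255,255)),('yellow',(27,120,180),(33,255,255)),('white',(0,0,170),(180,40,255))]:
    m=cv2.inRange(hsv,a,b)[100:270,380:530];k,l,st,ce=cv2.connectedComponentsWithStats(m);print(n,[(ce[i]+[380,100]).round().tolist()+[st[i][4]] for i in range(1,k) if st[i][4]>8])
cv2.imwrite('pics/s6c.png',cv2.resize(im['pixels'][80:300,330:560,::-1],None,fx=2.6,fy=2.6))"
```

```text
bbox [420 146 469 200] area 1449 tilt~ [50. 55. 45.] [3.  5.2 8.5]
blue [[438.0, 184.0, np.int32(46)]]
green [[447.0, 180.0, np.int32(60)]]
orange []
red []
cyan [[428.0, 171.0, np.int32(65)]]
yellow [[431.0, 180.0, np.int32(36)], [390.0, 266.0, np.int32(61)]]
white [[524.0, 130.0, np.int32(13)], [514.0, 136.0, np.int32(25)], [507.0, 140.0, np.int32(14)], [526.0, 145.0, np.int32(14)], [518.0, 150.0, np.int32(11)], [528.0, 160.0, np.int32(10)], [441.0, 174.0, np.int32(44)], [527.0, 219.0, np.int32(25)], [520.0, 225.0, np.int32(25)], [510.0, 234.0, np.int32(28)], [499.0, 243.0, np.int32(45)], [523.0, 247.0, np.int32(48)], [492.0, 249.0, np.int32(23)], [514.0, 255.0, np.int32(26)], [505.0, 263.0, np.int32(22)], [527.0, 267.0, np.int32(25)]]
```

View pics/s6c.png

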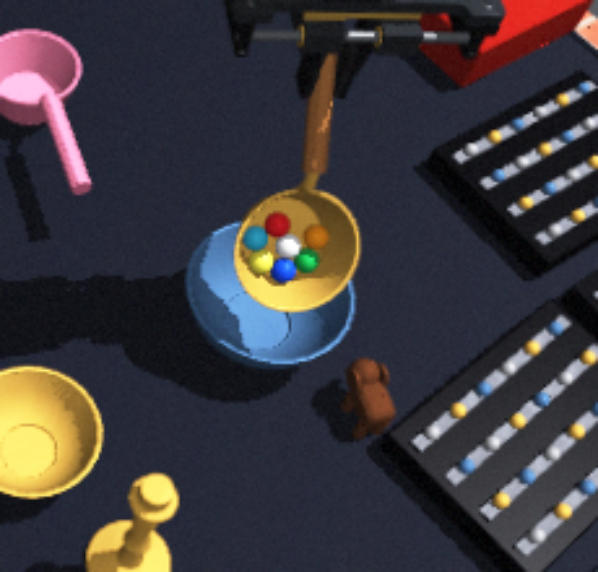

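All seven marbles are still in the pan, which is tilted about 50° with its lip over the bowl. I'll back up 30 mm and loosen a little more.

Call:
send_rows([
  {"tx": 0.17,"ty": 0,"tz": 0,"turn": 0,"grip": 0},
  {"tx": 0.17,"ty": 0,"tz": 0,"turn": 0,"grip": 0},
  {"tx": 0.16,"ty": 0,"tz": 0,"turn": 0,"grip": 0},
  {"tx": 0,"ty": 0,"tz": 0,"turn": 0,"grip": 0},
])

```text
time: 13.35
position: [0.5227, 0.299, 0.2848]
tool_rot: [-0.811, -3.035, -0.001]
ft_force: [0.3, -0.3, -2.6]
grip_width: 0.203
grip_force: 28.0
```

Call:
send_rows([
  {"tx": 0,"ty": 0,"tz": 0,"turn": 0,"grip": 0},
  {"tx": 0,"ty": 0,"tz": 0,"turn": 0,"grip": 0},
], newtons=20)

```text
time: 13.6
position: [0.5242, 0.2973, 0.2846]
tool_rot: [0.815, 3.034, -0.0]
ft_force: [0.4, -0.1, -3.2]
grip_width: 0.204
grip_force: 20.0
```

```bash
cat >> h.py <<'E'
COL=[('blue',(113,170,100),(125,255,255)),('green',(60,120,80),(82,255,255)),('orange',(9,200,150),(16,255,255)),('red',(0,180,100),(5,255,255)),('cyan',(86,120,100),(100,255,255)),('yellow',(26,110,150),(33,255,255)),('white',(0,0,150),(180,45,255))]
def marbles(im):
    hsv=cv2.cvtColor(im['pixels'],cv2.COLOR_RGB2HSV)
    for n,a,b in COL:
        m=cv2.inRange(hsv,a,b)[145:260,395:485];k,l,st,ce=cv2.connectedComponentsWithStats(m);print(n,[(ce[i]+[395,145]).round().astype(int).tolist()+[int(st[i][4])] for i in range(1,k) if 8<st[i][4]<200],end=' ')
    print()
E
python3 -c "
from h import *
im=grab('scene','s7.png');tilt(im);marbles(im)"
```

```text
bbox [418 135 466 189] area 1416 tilt~ [50. 55. 45.] [3.5 5.  7.9]
blue [[435, 174, 32]] green [[445, 169, 58]] orange [[449, 160, 42]] red [] cyan [[426, 161, 61]] yellow [[429, 169, 53], [431, 182, 97]] white [[439, 163, 55]]
```

Call:
send_rows([
  {"tx": 0,"ty": 0,"tz": 0,"turn": 0,"grip": 0},
  {"tx": 0,"ty": 0,"tz": 0,"turn": 0,"grip": 0},
], newtons=15)

```text
time: 13.9
position: [0.5239, 0.2976, 0.2845]
tool_rot: [0.815, 3.034, -0.0]
ft_force: [0.9, 0.2, -3.0]
grip_width: 0.208
grip_force: 15.0
```

```bash
python3 -c "
from h import *
im=grab('scene','s8.png');tilt(im);marbles(im);show()"
```

```text
bbox [418 135 466 189] area 1415 tilt~ [50. 55. 45.] [3.7 5.1 7.8]
blue [[435, 173, 31]] green [[445, 169, 59]] orange [[449, 160, 45]] red [] cyan [[426, 160, 59]] yellow [[429, 169, 54], [430, 181, 94]] white [[439, 163, 54]] 
{'time': np.float64(13.95), 'position': array([0.524, 0.298, 0.285]), 'ft_force': array([-0.951, -0.239, -3.124]), 'torque': array([ 0.073,  0.079, -0.02 ]), 'grip_width': np.float64(0.204), 'grip_force': np.float64(15.0)} absT 0.107
T tool [-0.023  0.105  0.02 ] F tool [ 0.7  -0.68  3.12]
```

Call:
send_rows([
  {"tx": 0,"ty": 0,"tz": 0,"turn": 0,"grip": 0},
  {"tx": 0,"ty": 0,"tz": 0,"turn": 0,"grip": 0},
], newtons=11)

```text
time: 14.2
position: [0.5238, 0.2977, 0.2846]
tool_rot: [0.814, 3.034, 0.0]
ft_force: [0.5, -0.6, -4.0]
grip_width: 0.207
grip_force: 11.0
```

```bash
python3 -c "
from h import *
im=grab('scene','s9.png');tilt(im);marbles(im);show()"
```

```text
bbox [417 134 465 186] area 1369 tilt~ [55. 50. 60.] [3.  6.5 7. ]
blue [[434, 170, 32]] green [[444, 165, 52]] orange [[448, 156, 44]] red [] cyan [[425, 157, 60]] yellow [[428, 166, 51], [430, 178, 123]] white [[438, 160, 52]] 
{'time': np.float64(14.25), 'position': array([0.524, 0.298, 0.285]), 'ft_force': array([-0.554,  0.618, -3.327]), 'torque': array([ 0.046,  0.077, -0.041]), 'grip_width': np.float64(0.202), 'grip_force': np.float64(11.0)} absT 0.09
T tool [-0.001  0.09   0.041] F tool [0.79 0.26 3.33]
```

Call:
send_rows([
  {"tx": 0,"ty": 0,"tz": 0,"turn": 0,"grip": 0},
  {"tx": 0,"ty": 0,"tz": 0,"turn": 0,"grip": 0},
], newtons=6)

```text
time: 14.5
position: [0.5238, 0.2977, 0.2846]
tool_rot: [0.814, 3.034, 0.0]
ft_force: [-0.4, 0.2, -2.8]
grip_width: 0.205
grip_force: 6.0
```

```bash
python3 -c "
from h import *
im=grab('scene','s10.png');tilt(im);marbles(im);show()"
```

```text
bbox [414 132 461 178] area 1291 tilt~ [65. 70. 60.] [4.8 7.1 8. ]
blue [[432, 160, 49]] green [[441, 157, 48]] orange [[446, 149, 40]] red [] cyan [[423, 149, 51]] yellow [[425, 157, 45], [430, 171, 117]] white [[435, 152, 45]] 
{'time': np.float64(14.55), 'position': array([0.524, 0.298, 0.285]), 'ft_force': array([ 0.019, -0.118, -2.787]), 'torque': array([ 0.015,  0.082, -0.021]), 'grip_width': np.float64(0.204), 'grip_force': np.float64(6.0)} absT 0.083
T tool [0.028 0.078 0.021] F tool [-0.08 -0.09  2.79]
```

Call:
send_rows([
  {"tx": -0.7,"ty": 0,"tz": 0,"turn": 0,"grip": 0},
  {"tx": -0.7,"ty": 0,"tz": 0,"turn": 0,"grip": 0},
], newtons=5)

```text
time: 14.8
position: [0.597, 0.2561, 0.2849]
tool_rot: [0.811, 3.035, 0.001]
ft_force: [0.6, 0.9, -2.5]
grip_width: 0.206
grip_force: 5.0
```

Call:
send_rows([
  {"tx": 0,"ty": 0,"tz": 0,"turn": 0,"grip": 0},
  {"tx": 0,"ty": 0,"tz": 0,"turn": 0,"grip": 0},
], newtons=60)

```text
time: 15.05
position: [0.5963, 0.2562, 0.2845]
tool_rot: [-0.814, -3.034, -0.001]
ft_force: [-0.8, 0.4, -1.1]
grip_width: 0.199
grip_force: 60.0
```

```bash
python3 -c "
from h import *
im=grab('scene','s11.png');tilt(im);marbles(im);show()"
```

```text
bbox [417 147 465 191] area 1535 tilt~ [80. 75. 85.] [3.5 8.5 8.5]
blue [[434, 206, 32]] green [[445, 207, 64]] orange [[453, 207, 11]] red [] cyan [[418, 207, 59]] yellow [[431, 188, 44], [424, 212, 35]] white [[432, 214, 49]] 
{'time': np.float64(15.1), 'position': array([0.596, 0.257, 0.285]), 'ft_force': array([ 0.189,  0.118, -1.975]), 'torque': array([-0.039, -0.056,  0.002]), 'grip_width': np.float64(0.199), 'grip_force': np.float64(59.994)} absT 0.068
T tool [ 0.006 -0.068 -0.002] F tool [-0.11  0.2   1.97]
```

Call:
send_rows([
  {"tx": 0,"ty": 0,"tz": -0.3,"turn": 0,"grip": 0},
  {"tx": 0,"ty": 0,"tz": -0.4,"turn": 0,"grip": 0},
  {"tx": 0,"ty": 0,"tz": -0.3,"turn": 0,"grip": 0},
  {"tx": 0,"ty": 0,"tz": 0,"turn": 0,"grip": 0},
  {"tx": 0,"ty": 0,"tz": 0,"turn": 0,"grip": 0},
])

```text
time: 15.72
position: [0.5962, 0.2558, 0.344]
tool_rot: [-0.814, -3.034, 0.001]
ft_force: [-0.1, 0.4, -2.8]
grip_width: 0.201
grip_force: 60.0
```

```bash
python3 -c "
from h import *
im=grab('scene','s12.png');tilt(im);marbles(im);show()
a=im['pixels'][85:285,360:520,::-1]; b=grab('side','d12.png')['pixels'][180:340,160:330,::-1]
c=np.zeros((500,800,3),np.uint8);c[:,:400]=cv2.resize(a,(400,500));c[:376,400:]=cv2.resize(b,(400,376));cv2.imwrite('pics/s12c.png',c)"
```

```text
bbox [422 129 473 177] area 1781 tilt~ [80. 85. 75.] [3.9 8.6 9.2]
blue [[434, 196, 19]] green [[429, 207, 61]] orange [] red [] cyan [[423, 193, 52]] yellow [[437, 173, 47], [420, 201, 49]] white [[429, 199, 49]] 
{'time': np.float64(15.775), 'position': array([0.596, 0.256, 0.344]), 'ft_force': array([-0.627, -0.283, -1.575]), 'torque': array([-0.001, -0.055,  0.   ]), 'grip_width': np.float64(0.198), 'grip_force': np.float64(59.993)} absT 0.055
T tool [-0.027 -0.048 -0.   ] F tool [ 0.4  -0.56  1.58]
```

View pics/s12c.png

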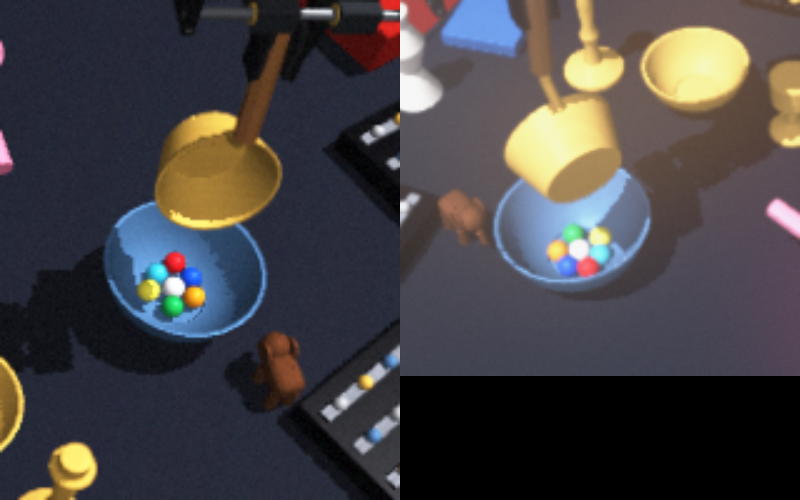

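All seven marbles are in the blue bowl in both views, and the pan is empty at about 80° of tilt. Next I'll right it on a clear patch of table by dragging it backward, so I'm checking that the patch is free.

```bash
python3 -c "
from h import *
im=grab('scene')
print(proj(im,[[.74,.13,0],[.83,.13,0],[.83,.19,0],[.83,.07,0],[.592,.13,.08]]).round())
print(plane(im,[(470,340),(415,330),(485,330)],0).round(3))"
```

```text
[[423. 275.]
 [448. 308.]
 [469. 294.]
 [427. 322.]
 [391. 209.]]
[[0.909 0.126 0.   ]
 [0.83  0.038 0.   ]
 [0.911 0.168 0.   ]]
```

Call:
send_rows([
  {"tx": 0,"ty": 0,"tz": 0,"turn": -0.75,"grip": 0},
  {"tx": 0,"ty": 0,"tz": 0,"turn": -0.75,"grip": 0},
  {"tx": 0,"ty": 0,"tz": 0,"turn": -0.75,"grip": 0},
  {"tx": 0,"ty": 0,"tz": 0,"turn": -0.75,"grip": 0},
  {"tx": 0,"ty": 0,"tz": 0,"turn": -0.75,"grip": 0},
  {"tx": -0.4,"ty": -0.3,"tz": 0,"turn": 0,"grip": 0},
  {"tx": -0.5,"ty": -0.36,"tz": 0,"turn": 0,"grip": 0},
  {"tx": -0.5,"ty": -0.36,"tz": 0,"turn": 0,"grip": 0},
  {"tx": -0.5,"ty": -0.36,"tz": 0,"turn": 0,"grip": 0},
  {"tx": -0.5,"ty": -0.36,"tz": 0,"turn": 0,"grip": 0},
  {"tx": -0.4,"ty": -0.3,"tz": 0,"turn": 0,"grip": 0},
  {"tx": -0.17,"ty": -0.06,"tz": 0,"turn": 0,"grip": 0},
])

```text
time: 17.38
position: [0.7758, 0.1266, 0.3424]
tool_rot: [-0.007, -3.14, 0.003]
ft_force: [0.7, 1.0, -1.6]
grip_width: 0.197
grip_force: 60.0
```

Call:
send_rows([
  {"tx": 0,"ty": 0,"tz": 0.3,"turn": 0,"grip": 0},
  {"tx": 0,"ty": 0,"tz": 0.45,"turn": 0,"grip": 0},
  {"tx": 0,"ty": 0,"tz": 0.45,"turn": 0,"grip": 0},
  {"tx": 0,"ty": 0,"tz": 0.45,"turn": 0,"grip": 0},
  {"tx": 0,"ty": 0,"tz": 0.3,"turn": 0,"grip": 0},
  {"tx": 0,"ty": 0,"tz": 0,"turn": 0,"grip": 0},
])

```text
time: 18.12
position: [0.7736, 0.1295, 0.2251]
tool_rot: [-0.001, -3.138, 0.001]
ft_force: [-0.0, -0.1, -2.4]
grip_width: 0.201
grip_force: 60.0
```

Call:
send_rows([
  {"tx": 0,"ty": 0,"tz": 0,"turn": 0,"grip": 0},
  {"tx": 0,"ty": 0,"tz": 0,"turn": 0,"grip": 0},
  {"tx": 0,"ty": 0,"tz": 0,"turn": 0,"grip": 0},
  {"tx": 0,"ty": 0,"tz": 0,"turn": 0,"grip": 0},
], newtons=5)

```text
time: 18.62
position: [0.7748, 0.1295, 0.2281]
tool_rot: [0.001, 3.141, 0.0]
ft_force: [-0.1, 0.4, -2.1]
grip_width: 0.205
grip_force: 5.0
```

```bash
sed -i 's/395<ce\[i\]\[0\]<530 and 90<ce\[i\]\[1\]<260/360<ce[i][0]<530 and 90<ce[i][1]<320/' h.py; python3 -c "
from h import *
im=grab('scene','s13.png');tilt(im,hd=0);show()"
```

```text
bbox [411 250 457 294] area 1066 tilt~ [80. 85. 90.] [ 8.3 11.5 19.5]
bbox [363 262 399 313] area 1159 tilt~ [90. 95. 85.] [132.1 132.2 132.4]
{'time': np.float64(18.675), 'position': array([0.775, 0.13 , 0.228]), 'ft_force': array([-0.13 ,  0.5  , -2.367]), 'torque': array([-0.017, -0.09 ,  0.052]), 'grip_width': np.float64(0.201), 'grip_force': np.float64(4.998)} absT 0.091
T tool [ 0.017 -0.09  -0.052] F tool [0.13 0.5  2.37]
```

Call:
send_rows([
  {"tx": 0,"ty": 0,"tz": 0.2,"turn": 0,"grip": 0},
  {"tx": 0,"ty": 0,"tz": 0.2,"turn": 0,"grip": 0},
  {"tx": 0.1,"ty": 0,"tz": 0.08,"turn": 0,"grip": 0},
  {"tx": 0.2,"ty": 0,"tz": 0.02,"turn": 0,"grip": 0},
  {"tx": 0.2,"ty": 0,"tz": 0.02,"turn": 0,"grip": 0},
], newtons=4)

```text
time: 19.3
position: [0.745, 0.1295, 0.1979]
tool_rot: [0.001, 3.139, 0.001]
ft_force: [0.1, 0.1, 4.2]
grip_width: 0.208
grip_force: 4.0
```

```bash
python3 -c "
from h import *
im=grab('scene','s14.png');tilt(im,hd=0);show()"
```

```text
bbox [409 255 458 300] area 1406 tilt~ [70. 65. 75.] [ 3.7  9.8 17. ]
bbox [363 262 399 313] area 1163 tilt~ [90. 95. 85.] [115.2 115.3 115.5]
{'time': np.float64(19.35), 'position': array([0.744, 0.13 , 0.198]), 'ft_force': array([-0.501,  0.648,  2.74 ]), 'torque': array([ 0.026, -0.041, -0.009]), 'grip_width': np.float64(0.205), 'grip_force': np.float64(4.001)} absT 0.048
T tool [-0.026 -0.041  0.009] F tool [ 0.5   0.65 -2.74]
```

Call:
send_rows([
  {"tx": 0.2,"ty": 0,"tz": 0.02,"turn": 0,"grip": 0},
  {"tx": 0.2,"ty": 0,"tz": 0.03,"turn": 0,"grip": 0},
  {"tx": 0.2,"ty": 0,"tz": 0.03,"turn": 0,"grip": 0},
  {"tx": 0.2,"ty": 0,"tz": 0.04,"turn": 0,"grip": 0},
  {"tx": 0.2,"ty": 0,"tz": 0.05,"turn": 0,"grip": 0},
  {"tx": 0.2,"ty": 0,"tz": 0.07,"turn": 0,"grip": 0},
  {"tx": 0.2,"ty": 0,"tz": 0.08,"turn": 0,"grip": 0},
])

```text
time: 20.23
position: [0.6601, 0.1296, 0.1765]
tool_rot: [-0.001, -3.142, 0.0]
ft_force: [0.9, 0.6, -1.7]
grip_width: 0.204
grip_force: 4.0
```

```bash
python3 -c "
from h import *
im=grab('scene','s15.png');tilt(im,hd=0);show()"
```

```text
bbox [404 241 452 292] area 1886 tilt~ [45. 40. 50.] [ 2.4  9.1 14.3]
bbox [363 262 399 313] area 1181 tilt~ [90. 95. 85.] [92.7 92.8 93. ]
{'time': np.float64(20.275), 'position': array([0.658, 0.13 , 0.176]), 'ft_force': array([-1.232, -0.057, -0.986]), 'torque': array([ 0.007,  0.217, -0.001]), 'grip_width': np.float64(0.206), 'grip_force': np.float64(4.0)} absT 0.217
T tool [-0.007  0.217  0.001] F tool [ 1.23 -0.06  0.99]
```

Call:
send_rows([
  {"tx": 0.26,"ty": 0,"tz": 0.13,"turn": 0,"grip": 0},
  {"tx": 0.26,"ty": 0,"tz": 0.15,"turn": 0,"grip": 0},
  {"tx": 0.24,"ty": 0,"tz": 0.18,"turn": 0,"grip": 0},
  {"tx": 0.22,"ty": 0,"tz": 0.18,"turn": 0,"grip": 0},
  {"tx": 0.2,"ty": 0,"tz": 0.21,"turn": 0,"grip": 0},
  {"tx": 0.18,"ty": 0,"tz": 0.21,"turn": 0,"grip": 0},
  {"tx": 0.13,"ty": 0,"tz": 0.17,"turn": 0,"grip": 0},
  {"tx": 0.11,"ty": 0,"tz": 0.17,"turn": 0,"grip": 0},
  {"tx": 0.08,"ty": 0,"tz": 0.12,"turn": 0,"grip": 0},
  {"tx": 0.06,"ty": 0,"tz": 0.1,"turn": 0,"grip": 0},
  {"tx": 0.05,"ty": 0,"tz": 0.1,"turn": 0,"grip": 0},
])

```text
time: 21.65
position: [0.5525, 0.1298, 0.0738]
tool_rot: [-0.001, -3.14, -0.0]
ft_force: [-2.6, 0.1, 2.3]
grip_width: 0.207
grip_force: 4.0
```

```bash
python3 -c "
from h import *
im=grab('scene','s16.png');tilt(im,hd=0);show()"
```

```text
bbox [363 216 439 313] area 3038 tilt~ [10.  5. 15.] [65.3 65.4 66.1]
{'time': np.float64(21.7), 'position': array([0.552, 0.13 , 0.073]), 'ft_force': array([-1.014, -0.141,  1.768]), 'torque': array([ 0.034,  0.322, -0.008]), 'grip_width': np.float64(0.207), 'grip_force': np.float64(4.0)} absT 0.324
T tool [-0.034  0.322  0.008] F tool [ 1.02 -0.14 -1.77]
```

Call:
send_rows([
  {"tx": 0.02,"ty": 0,"tz": 0.04,"turn": 0,"grip": 0},
  {"tx": 0,"ty": 0,"tz": 0,"turn": 0,"grip": 0.4},
  {"tx": 0,"ty": 0,"tz": 0,"turn": 0,"grip": 0.4},
  {"tx": 0,"ty": 0,"tz": 0,"turn": 0,"grip": 0.4},
  {"tx": 0,"ty": 0,"tz": 0,"turn": 0,"grip": 0.4},
])

```text
time: 22.32
position: [0.5522, 0.1297, 0.0716]
tool_rot: [0.001, 3.141, 0.0]
ft_force: [-0.1, -0.4, -0.2]
grip_width: 0.396
grip_force: 0.0
```

```bash
python3 -c "
from h import *
show()
im=grab('scene','s17.png'); P=np.array(ctrl.get_state()['position'])
hsv=cv2.cvtColor(im['pixels'],cv2.COLOR_RGB2HSV)
m=cv2.inRange(hsv,(16,100,60),(32,255,255)); m[:, :396]=0; m[270:]=0
ys,xs=np.nonzero(m[200:,:450]); ys+=200; print('bbox',xs.min(),xs.max(),ys.min(),ys.max())
a=np.linspace(0,6.28,73)
for c in ((.70,.13),(.704,.13),(.708,.13),(.70,.134)):
    q=proj(im,np.c_[c[0]+.054*np.cos(a),c[1]+.054*np.sin(a),0*a+.052]); f=proj(im,np.c_[c[0]+.038*np.cos(a),c[1]+.038*np.sin(a),0*a]); q=np.vstack([q,f]); print(c,q.min(0).round(1),q.max(0).round(1))
"
```

```text
{'time': np.float64(22.325), 'position': array([0.552, 0.13 , 0.072]), 'ft_force': array([-0.051, -0.351, -0.213]), 'torque': array([0.095, 0.025, 0.027]), 'grip_width': np.float64(0.396), 'grip_force': np.float64(0.0)} absT 0.098
T tool [-0.095  0.025 -0.027] F tool [ 0.05 -0.35  0.21]
bbox 396 441 200 269
(0.7, 0.13) [392.9 230. ] [441.6 276.5]
(0.704, 0.13) [394.  231.4] [442.7 277.9]
(0.708, 0.13) [395.  232.7] [443.8 279.3]
(0.7, 0.134) [394.4 229.2] [443.  275.6]
```

```bash
python3 -c "
from h import *
im=dict(ctrl.get_image('scene'),pixels=cv2.imread('pics/s17.png')[:,:,::-1].copy())
hsv=cv2.cvtColor(im['pixels'],cv2.COLOR_RGB2HSV)
m=cv2.inRange(hsv,(16,100,60),(32,255,255)); m[:, :402]=0; m[300:]=0; m[:215]=0
ys,xs=np.nonzero(m); print('bbox',xs.min(),xs.max(),ys.min(),ys.max(),len(xs))
b=xs>=425; print('x>=425: y',ys[b].min(),ys[b].max())
a=np.linspace(0,6.283,181)
for c in ((.695,.13),(.70,.13),(.705,.13),(.71,.13)):
    q=proj(im,np.c_[c[0]+.054*np.cos(a),c[1]+.054*np.sin(a),0*a+.052]); f=proj(im,np.c_[c[0]+.038*np.cos(a),c[1]+.038*np.sin(a),0*a])
    h=cv2.convexHull(np.vstack([q,f]).astype(np.float32)); M=np.zeros((400,640),np.uint8); cv2.fillConvexPoly(M,h.round().astype(int),255); M[:,:402]=0
    print(c,'iou',(M&m>0).sum()/((M|m)>0).sum(), [np.nonzero(M)[i].max() for i in (1,0)])
# handle colour
w=cv2.inRange(hsv,(5,100,40),(15,255,255)); w[:180]=0;w[300:]=0;w[:,:330]=0;w[:,450:]=0
ys,xs=np.nonzero(w);print('handle',len(xs),xs.min(),xs.max(),ys.min(),ys.max()); k=ys.argmax(); print(plane(im,[(xs[ys>ys.max()-3].mean(),ys.max())],.08))
"
```

```text
bbox 402 613 215 279 1728
x>=425: y 215 279
(0.695, 0.13) iou 0.8033057851239669 [np.int64(440), np.int64(275)]
(0.7, 0.13) iou 0.7402190923317684 [np.int64(442), np.int64(276)]
(0.705, 0.13) iou 0.6760633036597429 [np.int64(443), np.int64(278)]
(0.71, 0.13) iou 0.6170811825434068 [np.int64(444), np.int64(280)]
handle 240 333 441 199 281
[[ 0.70968201 -0.00422438  0.08      ]]
```

Call:
send_rows([
  {"tx": 0,"ty": 0,"tz": 0,"turn": 0,"grip": 0},
  {"tx": 0,"ty": 0,"tz": 0,"turn": 0,"grip": 0},
  {"tx": 0,"ty": 0,"tz": 0,"turn": 0,"grip": 0},
  {"tx": 0,"ty": 0,"tz": 0,"turn": 0,"grip": 0},
  {"tx": 0,"ty": 0,"tz": -0.1,"turn": 0,"grip": 0},
  {"tx": 0,"ty": 0,"tz": -0.3,"turn": 0,"grip": 0},
  {"tx": 0,"ty": 0,"tz": -0.5,"turn": 0,"grip": 0},
  {"tx": 0,"ty": 0,"tz": -0.6,"turn": 0,"grip": 0},
  {"tx": 0,"ty": 0,"tz": -0.6,"turn": 0,"grip": 0},
  {"tx": 0,"ty": 0,"tz": -0.6,"turn": 0,"grip": 0},
  {"tx": 0,"ty": 0,"tz": -0.5,"turn": 0,"grip": 0},
  {"tx": 0,"ty": 0,"tz": -0.2,"turn": 0,"grip": 0},
], newtons=60)

```text
time: 23.92
position: [0.5528, 0.1298, 0.2786]
tool_rot: [0.002, 3.138, 0.002]
ft_force: [-0.4, 0.8, -3.0]
grip_width: 0.195
grip_force: 60.3
```

Call:
send_rows([
  {"tx": 0,"ty": 0,"tz": 0,"turn": 0.75,"grip": 0},
  {"tx": 0,"ty": 0,"tz": 0,"turn": 0.75,"grip": 0},
  {"tx": 0,"ty": 0,"tz": 0,"turn": 0.75,"grip": 0},
  {"tx": 0,"ty": 0,"tz": 0,"turn": 0.75,"grip": 0},
  {"tx": 0,"ty": 0,"tz": 0,"turn": 0.75,"grip": 0},
  {"tx": -0.1,"ty": -0.3,"tz": 0,"turn": 0,"grip": 0},
  {"tx": -0.15,"ty": -0.5,"tz": 0,"turn": 0,"grip": 0},
  {"tx": -0.15,"ty": -0.5,"tz": 0,"turn": 0,"grip": 0},
  {"tx": -0.15,"ty": -0.5,"tz": 0,"turn": 0,"grip": 0},
  {"tx": -0.15,"ty": -0.5,"tz": 0,"turn": 0,"grip": 0},
  {"tx": -0.15,"ty": -0.5,"tz": 0,"turn": 0,"grip": 0},
  {"tx": -0.15,"ty": -0.5,"tz": 0,"turn": 0,"grip": 0},
])

```text
time: 25.42
position: [0.5034, -0.0743, 0.2754]
tool_rot: [-0.813, -3.034, 0.0]
ft_force: [-0.1, 0.6, -2.3]
grip_width: 0.196
grip_force: 60.5
```

Call:
send_rows([
  {"tx": -0.15,"ty": -0.5,"tz": 0,"turn": 0,"grip": 0},
  {"tx": -0.15,"ty": -0.5,"tz": 0,"turn": 0,"grip": 0},
  {"tx": -0.15,"ty": -0.5,"tz": 0,"turn": 0,"grip": 0},
  {"tx": -0.1,"ty": -0.35,"tz": 0,"turn": 0,"grip": 0},
  {"tx": -0.05,"ty": -0.2,"tz": 0,"turn": 0,"grip": 0},
  {"tx": 0,"ty": 0,"tz": 0,"turn": 0,"grip": 0},
])

```text
time: 26.18
position: [0.4736, -0.1973, 0.2755]
tool_rot: [-0.817, -3.033, -0.0]
ft_force: [1.2, -0.3, -2.6]
grip_width: 0.202
grip_force: 60.5
```

```bash
python3 -c "
from h import *
show()
im=grab('scene','s18.png')
hsv=cv2.cvtColor(im['pixels'],cv2.COLOR_RGB2HSV)
m=cv2.inRange(hsv,(16,100,60),(32,255,255))
n,l,st,ce=cv2.connectedComponentsWithStats(m)
print([(st[i].tolist(),ce[i].round().tolist()) for i in range(n) if st[i][4]>300 and 150<ce[i][0]<330])
c=np.array(ctrl.get_state()['position'])+[.1465*.866,-.0733,.0]; a=np.linspace(0,6.283,181); z=c[2]+.0075-.075
q=np.vstack([proj(im,np.c_[c[0]+r*np.cos(a),c[1]+r*np.sin(a),0*a+z+h]) for r,h in ((.054,.052),(.038,0))]); print('expected level',q.min(0),q.max(0),c)
"
```

```text
{'time': np.float64(26.175), 'position': array([ 0.474, -0.197,  0.275]), 'ft_force': array([ 1.205, -0.292, -2.577]), 'torque': array([0.152, 0.204, 0.014]), 'grip_width': np.float64(0.202), 'grip_force': np.float64(60.496)} absT 0.254
T tool [-0.029  0.252 -0.014] F tool [-1.19  0.35  2.58]
[([0, 0, 640, 400, 241355], [324.0, 196.0]), ([263, 0, 40, 27, 609], [280.0, 11.0]), ([303, 185, 24, 38, 729], [315.0, 203.0]), ([176, 218, 91, 123, 5565], [219.0, 282.0])]
expected level [176.02928803 237.09071351] [242.62613702 299.85889217] [ 0.60096979 -0.26934255  0.2754451 ]
```

Call:
send_rows([
  {"tx": 0,"ty": 0,"tz": 0.3,"turn": 0,"grip": 0},
  {"tx": 0,"ty": 0,"tz": 0.5,"turn": 0,"grip": 0},
  {"tx": 0,"ty": 0,"tz": 0.5,"turn": 0,"grip": 0},
  {"tx": 0,"ty": 0,"tz": 0.5,"turn": 0,"grip": 0},
  {"tx": 0,"ty": 0,"tz": 0.5,"turn": 0,"grip": 0},
  {"tx": 0,"ty": 0,"tz": 0.4,"turn": 0,"grip": 0},
  {"tx": 0,"ty": 0,"tz": 0.25,"turn": 0,"grip": 0},
  {"tx": 0,"ty": 0,"tz": 0.15,"turn": 0,"grip": 0},
  {"tx": 0,"ty": 0,"tz": 0.1,"turn": 0,"grip": 0},
  {"tx": 0,"ty": 0,"tz": 0,"turn": 0,"grip": 0},
])

```text
time: 27.48
position: [0.4745, -0.1962, 0.0836]
tool_rot: [0.814, 3.034, 0.0]
ft_force: [0.8, -0.1, -2.3]
grip_width: 0.2
grip_force: 60.5
```

```bash
python3 -c "
from h import *
show()
im=grab('scene','s19.png')
hsv=cv2.cvtColor(im['pixels'],cv2.COLOR_RGB2HSV)
m=cv2.inRange(hsv,(20,140,60),(32,255,255))
n,l,st,ce=cv2.connectedComponentsWithStats(m)
print([(st[i].tolist(),ce[i].round().tolist()) for i in range(n) if st[i][4]>300 and 150<ce[i][0]<300])
c=np.array(ctrl.get_state()['position'])+[.1465*.866,-.0733,.0]; a=np.linspace(0,6.283,181); z=c[2]+.0034-.075
q=np.vstack([proj(im,np.c_[c[0]+r*np.cos(a),c[1]+r*np.sin(a),0*a+z+h]) for r,h in ((.054,.052),(.038,0))]); print('expected level',q.min(0),q.max(0),c)
a0=dict(im,pixels=cv2.imread('pics/scene0.png')[:,:,::-1].copy()); m0=cv2.inRange(cv2.cvtColor(a0['pixels'],cv2.COLOR_RGB2HSV),(20,140,60),(32,255,255));n,l,st,ce=cv2.connectedComponentsWithStats(m0);print('start',[(st[i].tolist(),ce[i].round().tolist()) for i in range(n) if st[i][4]>300 and 150<ce[i][0]<300])
"
```

```text
{'time': np.float64(27.475), 'position': array([ 0.475, -0.196,  0.084]), 'ft_force': array([ 0.824, -0.112, -2.32 ]), 'torque': array([ 0.036,  0.23 , -0.027]), 'grip_width': np.float64(0.2), 'grip_force': np.float64(60.537)} absT 0.233
T tool [0.084 0.217 0.027] F tool [-0.77  0.32  2.32]
[([206, 263, 52, 65, 1587], [229.0, 302.0])]
expected level [205.48688477 278.23028505] [258.51610555 330.17568572] [ 0.60169241 -0.26967638  0.08399585]
start [([207, 272, 52, 59, 1098], [227.0, 304.0])]
```

Call:
send_rows([
  {"tx": 0,"ty": 0,"tz": 0.04,"turn": 0,"grip": 0},
  {"tx": 0,"ty": 0,"tz": 0.03,"turn": 0,"grip": 0},
  {"tx": 0,"ty": 0,"tz": 0.02,"turn": 0,"grip": 0},
  {"tx": 0,"ty": 0,"tz": 0.02,"turn": 0,"grip": 0},
  {"tx": 0,"ty": 0,"tz": 0.01,"turn": 0,"grip": 0},
  {"tx": 0,"ty": 0,"tz": 0.01,"turn": 0,"grip": 0},
  {"tx": 0,"ty": 0,"tz": 0,"turn": 0,"grip": 0},
])

```text
time: 28.4
position: [0.4745, -0.1962, 0.0758]
tool_rot: [0.814, 3.034, 0.0]
ft_force: [-1.6, 0.4, -0.1]
grip_width: 0.195
grip_force: 60.7
```

```bash
python3 -c "
from h import *
show()"
```

```text
{'time': np.float64(28.4), 'position': array([ 0.474, -0.196,  0.076]), 'ft_force': array([-1.629,  0.416, -0.069]), 'torque': array([0.109, 0.178, 0.033]), 'grip_width': np.float64(0.195), 'grip_force': np.float64(60.676)} absT 0.209
T tool [-0.005  0.209 -0.033] F tool [ 1.62 -0.46  0.07]
```

Call:
send_rows([
  {"tx": 0,"ty": 0,"tz": 0,"turn": 0,"grip": 0},
  {"tx": 0,"ty": 0,"tz": 0.01,"turn": 0,"grip": 0},
  {"tx": 0,"ty": 0,"tz": 0,"turn": 0,"grip": 0.6},
  {"tx": 0,"ty": 0,"tz": 0,"turn": 0,"grip": 0.6},
  {"tx": 0,"ty": 0,"tz": 0,"turn": 0,"grip": 0.6},
  {"tx": 0,"ty": 0,"tz": 0,"turn": 0,"grip": 0.6},
  {"tx": 0,"ty": 0,"tz": -0.3,"turn": 0,"grip": 0.6},
  {"tx": 0,"ty": 0,"tz": -0.5,"turn": 0,"grip": 0.6},
  {"tx": 0,"ty": 0,"tz": -0.6,"turn": 0,"grip": 0.6},
  {"tx": 0,"ty": 0,"tz": -0.6,"turn": 0,"grip": 0.6},
  {"tx": 0,"ty": 0,"tz": -0.6,"turn": 0,"grip": 0.6},
  {"tx": 0,"ty": 0,"tz": 0,"turn": 0,"grip": 0.6},
], newtons=4)

```text
time: 29.9
position: [0.4763, -0.1972, 0.2354]
tool_rot: [0.813, 3.027, 0.001]
ft_force: [-1.2, 0.8, -0.8]
grip_width: 0.603
grip_force: 0.0
```

```bash
python3 -c "
from h import *
show()
im=grab('scene','s20.png'); marbles(im)
m=cv2.inRange(cv2.cvtColor(im['pixels'],cv2.COLOR_RGB2HSV),(20,140,60),(32,255,255))
n,l,st,ce=cv2.connectedComponentsWithStats(m)
print([(st[i].tolist(),ce[i].round().tolist()) for i in range(n) if st[i][4]>300 and 150<ce[i][0]<300])
a=np.linspace(0,6.283,181)
for c in ((.6015,-.269),):
  q=np.vstack([proj(im,np.c_[c[0]+r*np.cos(a),c[1]+r*np.sin(a),0*a+h+.004]) for r,h in ((.054,.052),(.038,0))]); print('expected',q.min(0),q.max(0))
  print('mat exp',*[f(proj(im,np.c_[c[0]+.062*np.cos(a),c[1]+.062*np.sin(a),0*a+.004]),0).round(1) for f in (np.min,np.max)])
mm=cv2.inRange(cv2.cvtColor(im['pixels'],cv2.COLOR_RGB2HSV),(8,60,60),(20,139,255));n,l,st,ce=cv2.connectedComponentsWithStats(mm)
print('mat',[(st[i].tolist()) for i in range(n) if st[i][4]>60 and 180<ce[i][0]<300 and ce[i][1]>240])
"
```

```text
{'time': np.float64(29.9), 'position': array([ 0.476, -0.197,  0.235]), 'ft_force': array([-1.23 ,  0.758, -0.843]), 'torque': array([ 0.043, -0.058, -0.012]), 'grip_width': np.float64(0.603), 'grip_force': np.float64(0.0)} absT 0.072
T tool [-0.066 -0.028  0.012] F tool [1.45 0.04 0.83]
blue [[434, 196, 19]] green [[429, 207, 60]] orange [[436, 204, 9]] red [] cyan [[423, 194, 51]] yellow [[419, 200, 51]] white [[429, 199, 50]] 
[([207, 264, 51, 65, 1384], [229.0, 302.0])]
expected [206.75471264 279.38977239] [259.30808003 330.92057688]
mat exp [208.9 284.1] [266.1 340.6]
mat [[230, 395, 32, 5, 83]]
```

```bash
python3 -c "
from bench import ctrl
print(ctrl.close_job())"
```

```text
the job is handed in; nothing more can be done
None
```

The job is handed in after about 30 s of robot time: all seven marbles are in the blue bowl, and the empty pan stands upright within about 3 mm of the mat's centre; no verdict came back.

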